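Pin the roller axle of a bench press

TASK

Push the press roller's axle fully home, until its collar rests against the frame. Then take the largest of the three R-clips from the wooden block and push its straight leg down through the upright cross-hole near the other end of the axle, until the bent leg has ridden over the axle and closed round it, and let go. Feel for the hole gently, never forcing the clip against the axle or the frame, and leave the other two clips in the block.

Things in the scene. Friction and masses are not known exactly. Their poses are not given: they have to be found in the camera images.
- press: The bench roller press: two black cheeks (tops 108 mm above the table, bearing bosses outside, faces at y = -110 and +110 mm), between them a dark blue roller 80 mm thick, y = -84 to 84, top at 130 mm, and a flat steel bed, top at 47 mm, 420 mm long in x, 160 mm wide. Origin on the table under the middle of the axle; x across the axle, y along it towards its collar and black knob.
- axle_line (a point): Middle of the axle's axis, 90 mm above the table; axes as press. The axle is an oiled steel bar 26 mm thick that slides along y and never turns. Home: knob's end face (36 mm across) at y = +170 mm; upright cross-hole, 6.7 mm wide, right through at y = -142; bar end at y = -168. These three may lie up to 10 mm either way, as the collar was clamped by hand. Before that the hole hides in the frame.
- axle (a joint): How far the collar (39 mm across, clamped on the bar near the knob) stands off the frame's +y boss, in m: 0 is home, 0.045 to 0.058 at the start. It slides with about 5 N of friction, stays where it is left and stops hard at 0.
- clip_eye (a point): Centre of the eye of the largest R-clip: steel wire 5 mm thick, 93 mm tall. The eye is a closed loop 24 mm wide along x, 41 mm high, its upright sides straight over the middle 22 mm: grip across these. z up along the straight leg, x from the straight leg (on the eye's -x side) towards the bent leg. It stands leg down in any of the block's slots and may lean a few degrees, also in a grip.
- clip_bow (a point): Same clip: the point on its straight leg's axis that must come to the axle's axis, 37 mm below clip_eye, 9.5 mm to its -x side; same axes. The leg's blunt tip is 35 mm below. The bent leg bows round this point 13.5 mm to +x, narrows below, and flares to its end 26 mm below and 19 mm to +x. It may go on either side of the axle. Once home it can sink up to 3 mm, till the eye meets the axle.
- clip_leg (a joint): Angle in rad by which the bent leg is sprung open about the eye's foot: 0 is closed; it opens to about 0.1 while it rides over the axle (spring about 2 N m/rad, some 5 to 10 N of push on the clip) and closes again when the axle lies in the bow.
- rack: The wooden block that holds the R-clips, 64 x 160 x 60 mm (x, y, z); origin at the centre of its underside. Three slots sawn from above, each 26 mm along x, 7 mm along y and 45 mm deep, at y = -48, 0 and 48 mm.
- clip_mid_eye (a point): Centre of the eye of the middle-sized R-clip, the same shape at 0.8 of the size, 74 mm tall, standing in another slot. To be left in the block.
- clip_small_eye (a point): Centre of the eye of the smallest R-clip, the same shape at 0.64 of the size, 60 mm tall, standing in the remaining slot. To be left in the block.

How it is judged:
On the way:
1. The axle is pushed home: its collar rests against the frame (value of joint axle below 0.002 m), for 0.2 s.
At the end, for the whole second after the job is handed in: The axle is home (collar within 2 mm of the frame); the clip's straight leg is through the cross-hole, upright within 0.15 rad, its bow round the axle (bow centre at most 4 mm off the axle's axis sideways or above, 6 mm below); the bent leg has sprung closed (under 0.06 rad); the clip is at rest (value of joint axle below 0.002 m and x of clip_bow in the frame of axle_line between -0.004 and 0.004 m and z of clip_bow in the frame of axle_line between -0.006 and 0.004 m and y of clip_bow in the frame of axle_line between -0.156 and -0.127 m and angle between clip_bow's own z axis and vertical below 0.15 rad and value of joint clip_leg below 0.06 rad and linear speed of clip below 0.02 m/s); the robot touches nothing.
It fails at once if the clip is forced: its contact forces on the press, its spring's grip on the axle included, add up to more than 30 N (contact force between clip and press above 30 N).
It fails at once if one of the other two clips is taken out of the block or displaced (distance of any of clip_mid_eye, clip_small_eye from where it was at the start of the episode above 0.03 m).
It also fails if it takes over 72 s, if anything falls off the work surface, if the arm or the gripper's body presses on something with over 40 N, if the wrist force passes 120 N, or if a joint passes its speed limit or range.

ROBOT

A 6-joint arm with a two-finger parallel gripper is mounted at the origin on the work surface. World frame = base frame: x ahead of the robot, y to its left, z up, the work surface at z = 0. Lengths are in m, angles in rad, forces in N, time in s.
With the tool pointing down it reaches from about 0.375 to 0.9 m from the base axis. Payload 3.1 kg.
Tool frame: the origin (TCP) lies at the very end of the fingers, on their centre line; the grasp point (between the pads) lies 19 mm behind it (manip.hold_point_z is the distance from the TCP to the grasp point, in m); y points along the fingers, z is the direction in which the jaws open and shut, and the axes are right-handed (so a half turn about y gives the same grasp; the last joint's range is limited). The gripper opens to 85 mm and grips with 20 to 120 N. Pads are 22 mm wide; open, the fingers measure 114 mm over their backs; the gripper's body (76 mm by 85 mm) begins 54 mm behind the grasp point. The pads swing forward as they close: fully open they stand 13 mm farther back than shut.
Start: joints at [-1.351, 0.527, 1.433, -0, 1.181, -0.178], TCP at [0.243, -0.576, 0.231] pointing down, gripper open.
Joint ranges: [-3.08, 3.08], [-0.75, 2.2], [0.22, 2.44], [-1.43, 4.57], [0, 2.65], [-2.85, 2.85]. Speed limits (rad/s): [2.79, 2.79, 3.14, 3.14, 3.14, 3.14].

INTERFACE

Orientations are given as a unit quaternion [x, y, z, w].
In Python, from station import manip, eyes, workorder gives the robot as it stands. The module is installed in compiled form; this text tells all that it offers.
- The arm moves only by the shell command python3 -m jog 'ROWS' [OPENING] [FORCE]. ROWS is JSON, a list of rows, each a list of 2 entries, a list of its own where there are three numbers: the shift along the tool's x, y, z in cm, then the turn about the tool's y in rad. A call has 1 to 20 rows; each row is the pose to reach, as a shift and turn from the pose commanded when the call began, along the tool's axes at that moment; what a row does not reach only later rows make up. A row lasts 1/12 s, in which the tool goes at most 41.7 mm and 7.16 degrees, less where a joint would pass 70% of its speed; a pose out of reach is approached as far as the arm can. A call with a gripper value outside its range is refused whole. OPENING is the finger opening in cm, from 0 to 8.54, set as the call begins (- or left out, the last holds). The fingers move at their own pace and stop on an object; FORCE is the grip in N (left out, the last holds). Time passes only in rows, so rows that repeat a pose let the fingers close. It gives the time, the measured TCP pose, the force and the opening at its end, in the units of the state.
- manip.sense(): the state, without advancing time (a new reading comes with each control period).
- eyes.snapshot(name): name is "scene" or "top" or "wrist"; returns a dict with "frame" (480x640x3 uint8, red, green, blue), "vfov" (degrees; the focal length in pixels is half the picture's height over the tangent of half this angle, whatever the lens; pixels are square), "cx", "cy" (the principal point, pixels), "rvec" (rotation vector, rad) and "tvec" (3), from world to camera coordinates, as OpenCV has them. Camera axes: x right, y down, z forward; pixel columns grow to the right and rows downward; lengths in m; the calibration is good to about 2 mm. A picture is of the moment at which its call begins. There is no depth.
- workorder.sign_off(): hands the job in, once; it reports no verdict.
The state is a dict: "t": time; "q": joint angles; "qd": joint speeds; "tau": joint torques, N m; "tcp_pos": TCP position; "tool_rot": TCP orientation; "force": force on the tool from outside, world axes, zero at the start; "ft_torque": the same for the moment, N m; "finger_gap": opening from 0.0 (shut) to 1.0 (fully open).
Only numpy, scipy, OpenCV 4.12 (cv2) and the standard library are available. Lean on these libraries where they do the work, as an engineer would, in place of code of your own. Each camera call takes 0.05 s, during which the arm holds its last target. There are 200 camera calls.

## Working session

There is one attempt and no reset: what is moved stays moved. The work goes in short steps, Python scripts to look and compute and a shell command to move; the robot and the scene stay as the last step left them, time stands still between calls to the robot, and variables do not carry over. Pictures are saved under pics/ and viewed, about 8 in all and at most 12, crops included, and the job is handed in when it is done.

```bash
mkdir -p pics
cat > h.py <<'E'
import numpy as np, cv2
from station import manip, eyes
from scipy.spatial.transform import Rotation as R
def snap(n,save=None):
    s=eyes.snapshot(n)
    if save: cv2.imwrite('pics/'+save,s['frame'][:,:,::-1])
    return s
def cam(s):
    f=240/np.tan(np.radians(s['vfov'])/2)
    K=np.array([[f,0,s['cx']],[0,f,s['cy']],[0,0,1]])
    M=R.from_rotvec(np.array(s['rvec']).ravel()).as_matrix(); t=np.array(s['tvec']).ravel()
    return K,M,t
def proj(s,P):
    K,M,t=cam(s); p=(np.atleast_2d(P)@M.T+t)@K.T
    return p[:,:2]/p[:,2:]
def ray(s,uv):
    K,M,t=cam(s); d=M.T@np.linalg.inv(K)@np.array([uv[0],uv[1],1.]); return -M.T@t,d/np.linalg.norm(d)
def onz(s,uv,z):
    o,d=ray(s,uv); return o+d*(z-o[2])/d[2]
def tri(s1,u1,s2,u2):
    o1,d1=ray(s1,u1);o2,d2=ray(s2,u2)
    A=np.stack([d1,-d2],1);k=np.linalg.lstsq(A,o2-o1,rcond=None)[0]
    a,b=o1+k[0]*d1,o2+k[1]*d2; return (a+b)/2,np.linalg.norm(a-b)
def T():
    s=manip.sense(); return np.array(s['tcp_pos']),R.from_quat(s['tool_rot']).as_matrix(),s
E
python3 - <<'E'
from h import *
p,M,s=T(); print(p,M.round(3),s['force'],s['finger_gap'],manip.hold_point_z)
for n in('scene','top','wrist'):
    c=snap(n,n+'0.png'); K,m,t=cam(c); print(n,c['frame'].shape,K[0,0],-m.T@t,m[2])
a=cv2.imread('pics/scene0.png');b=cv2.imread('pics/top0.png');w=cv2.imread('pics/wrist0.png')
E
```

```text
[ 0.24256905 -0.5752242   0.23032086] [[-0.922 -0.001  0.388]
 [-0.388  0.002 -0.922]
 [-0.    -1.    -0.002]] [0.01982062 0.58291102 0.41356126] 0.9982937718430618 0.0187
scene (480, 640, 3) 527.6793522832231 [ 0.9766751  -0.44659914  0.54933113] [-0.66060643  0.40221518 -0.63389439]
top (480, 640, 3) 506.9308118193169 [ 0.45848841 -0.17265982  0.78322654] [ 0.09230473 -0.01331687 -0.99564175]
wrist (480, 640, 3) 407.373575335064 [ 0.31150547 -0.54670459  0.37235791] [-0.2689507  -0.11195852 -0.9566247 ]
```

View pics/scene0.png

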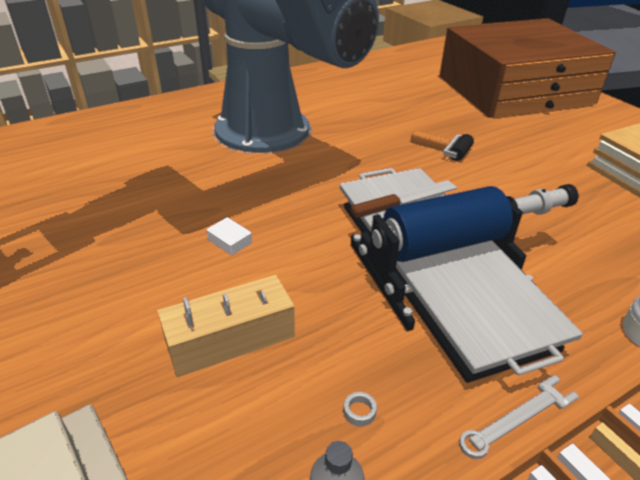

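View pics/top0.png

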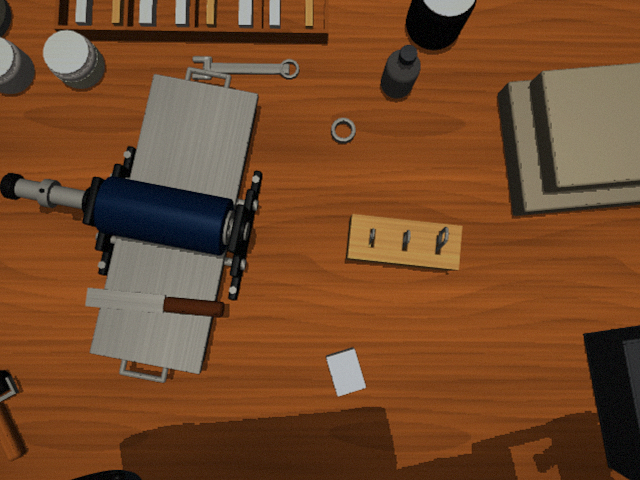

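The scene view shows the block on the left, with the largest clip at about (188,312). The press is on the right with the knob at (568,195). In the top view, the rack is at (405,243), the largest clip at (443,238), the knob at (12,187) and the blue roller at (165,215).

```bash
cat > m1.py <<'E'
from h import *
t=snap('top');s=snap('scene')
def big(mask):
    c,_=cv2.findContours(mask.astype(np.uint8),cv2.RETR_EXTERNAL,cv2.CHAIN_APPROX_NONE); return max(c,key=cv2.contourArea)
h=cv2.cvtColor(t['frame'],cv2.COLOR_RGB2HSV)
blue=(h[...,0]>100)&(h[...,0]<130)&(h[...,1]>120)&(h[...,2]>40)
c=big(blue); r=cv2.minAreaRect(c); print('roller',r)
b=cv2.boxPoints(r); 
i=np.argsort(b[:,0]); L=b[i[:2]].mean(0);Rr=b[i[2:]].mean(0)
PL=onz(t,L,.09);PR=onz(t,Rr,.09);d=(PL-PR)[:2];d/=np.linalg.norm(d); print('axis ends',PL,PR,'yaw of press',np.degrees(np.arctan2(-d[0],d[1])))
# knob
k=t['frame'][165:210,0:40].max(2)<60; 
c=big(k); c=c+np.array([[0,165]]); print('knob top bbox',cv2.boundingRect(c),cv2.minAreaRect(c))
k2=s['frame'][175:215,545:590].max(2)<60; c2=big(k2)+np.array([[545,175]]); print('knob scene',cv2.boundingRect(c2))
m=lambda c:c[:,0].mean(0)
print('knob',tri(t,m(c),s,m(c2)))
w=(h[...,0]>12)&(h[...,0]<25)&(h[...,2]>140)&(h[...,1]<190); w[:,:320]=0;w[:,480:]=0;w[:200]=0;w[290:]=0
c=big(w); r=cv2.minAreaRect(c); print('rack',r); q=np.array([onz(t,p,.06)[:2] for p in cv2.boxPoints(r)]); print(q,q.mean(0),[np.linalg.norm(q[i]-q[i-1]) for i in range(4)])
a=cv2.resize(t['frame'][200:285,335:475],None,fx=4,fy=4,interpolation=cv2.INTER_CUBIC)
bb=cv2.resize(s['frame'][270:380,150:305],None,fx=3.6,fy=3.6,interpolation=cv2.INTER_CUBIC)[:340]
print(a.shape,bb.shape)
g=np.zeros((340,560,3),np.uint8);g[:,:]=a[:340]
cv2.imwrite('pics/crop1.png',np.vstack([cv2.resize(g,(400,243)),cv2.resize(bb[:,:560],(400,250))])[:,:,::-1])
E
python3 m1.py
```

```text
roller ((158.18756103515625, 212.5899658203125), (127.73908996582031, 38.85536193847656), 12.380758285522461)
axis ends [0.57254325 0.12955812 0.09      ] [ 0.53642415 -0.04246308  0.09      ] yaw of press -11.858071642997299
knob top bbox (0, 173, 24, 27) ((10.582225799560547, 185.3594207763672), (21.27058219909668, 25.28778648376465), 11.888657569885254)
knob scene (560, 185, 18, 21)
knob (array([0.59046911, 0.24689259, 0.09086681]), np.float64(0.002309305988309123))
rack ((405.32806396484375, 241.09689331054688), (111.8456039428711, 44.87896728515625), 6.146625518798828)
[[ 0.49689379 -0.21861743]
 [ 0.56127556 -0.22528627]
 [ 0.54555995 -0.38582901]
 [ 0.48124803 -0.37782672]] [ 0.52124433 -0.30188986] [np.float64(0.15997621441204626), np.float64(0.06472623453433426), np.float64(0.16131011678880663), np.float64(0.0648078639195918)]
(340, 560, 3) (340, 558, 3)
```

```bash
python3 -m jog '[[[-40,0,-40.3],-0.6],[[-40,0,-40.3],-0.6],[[-40,0,-40.3],-0.6],[[-40,0,-40.3],-0.6],[[-40,0,-40.3],-0.6],[[-40,0,-40.3],-0.6],[[-40,0,-40.3],-0.6],[[-40,0,-40.3],-0.6],[[-40,0,-40.3],-0.6],[[-40,0,-40.3],-0.6],[[-67.8,0,-68.3],-0.99],[[-67.8,0,-68.3],-0.99],[[-67.8,0,-68.3],-0.99],[[-67.8,0,-68.3],-0.99],[[-67.8,0,-68.3],-0.99],[[-67.8,0,-68.3],-0.99],[[-67.8,0,-68.3],-0.99],[[-67.8,0,-68.3],-0.99],[[-67.8,0,-68.3],-0.99],[[-67.8,0,-68.3],-0.99]]' 0
```

```text
t: 1.92
tcp_pos: [0.5544, 0.1993, 0.2313]
tool_rot: [0.453, -0.543, 0.543, -0.453]
force: [0.3, -0.7, -0.3]
finger_gap: -0.0
```

View pics/crop1.png

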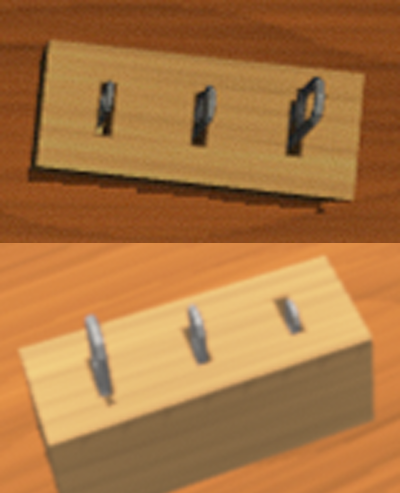

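The crop confirms the largest clip stands upright in the -y slot, with the others at 0 and +48. I'll continue to beyond the knob and look there.

```bash
python3 -m jog '[[[-12.3,0,2.7],0],[[-12.3,0,2.7],0],[[-12.3,0,2.7],0],[[-12.3,0,2.7],0],[[-12.3,4,2.7],0],[[-12.3,8,2.7],0],[[-12.3,8,2.7],0],[[-12.3,8,2.7],0]]' 0
python3 - <<'E'
from h import *
p,M,s=T(); print(p,M.round(3)); w=snap('wrist','w1.png')
print(proj(w,p), proj(w,[.590,.247,.09]))
E
```

```text
t: 2.58
tcp_pos: [0.6007, 0.3121, 0.1487]
tool_rot: [-0.455, 0.544, -0.542, 0.45]
force: [0.7, -0.6, 0.5]
finger_gap: 0.003
[0.60066798 0.31214876 0.14865755] [[-0.181 -0.007  0.983]
 [-0.983 -0.002 -0.181]
 [ 0.004 -1.    -0.006]]
[[311.14091096 314.0061409 ]] [[314.32296342 368.9224432 ]]
```

View pics/w1.png

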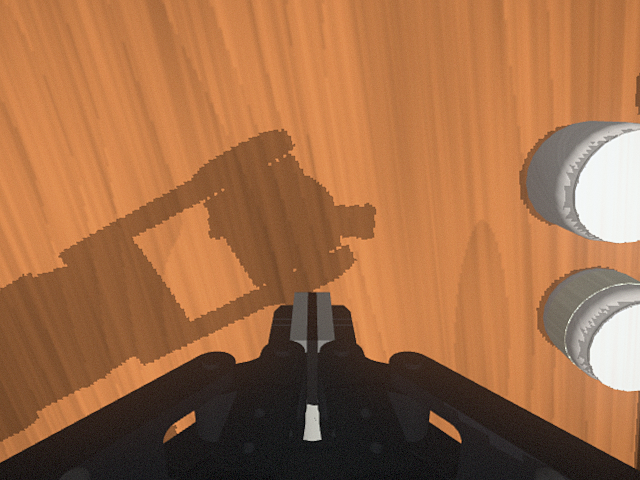

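The wrist view shows the closed fingertips at about (311,300). The knob (expected at (314,369)) is hidden behind the gripper, so image-up is the tool's -x. I'll lower and push, watching the force.

```bash
python3 -m jog '[[[0,3.7,0],0],[[0,7.2,0],0],[[0,7.2,0],0],[[1,7.2,0],0],[[2,7.2,0],0],[[3,7.2,0],0],[[3.4,7.2,0],0],[[3.8,7.2,0],0],[[4.2,7.2,0],0],[[4.6,7.2,0],0],[[5,7.2,0],0],[[5,7.2,0],0]]'
python3 - <<'E'
from h import *
snap('top','t2.png'); f=cv2.imread('pics/t2.png')[150:260,0:280]; cv2.imwrite('pics/t2c.png',cv2.resize(f,None,fx=2.5,fy=2.5,interpolation=cv2.INTER_CUBIC))
E
```

```text
t: 3.63
tcp_pos: [0.5938, 0.2635, 0.0795]
tool_rot: [-0.452, 0.543, -0.543, 0.452]
force: [-0.3, -0.2, -1.1]
finger_gap: 0.002
```

View pics/t2c.png

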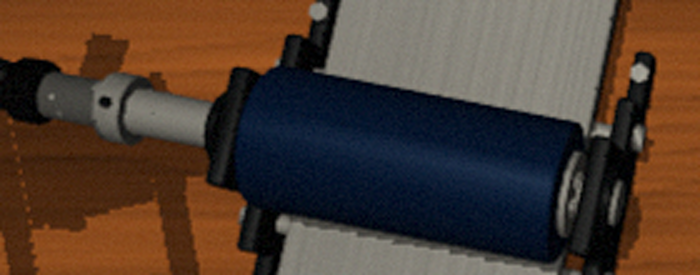

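The crop shows the knob at (30,92), the collar at (120,108) and the boss at (215,128). The collar is still roughly 40–50 mm off, so I'll keep pushing.

```bash
python3 -m jog '[[[0.4,0,0],0],[[0.8,0,0],0],[[1.2,0,0],0],[[1.6,0,0],0],[[2,0,0],0],[[2.3,0,0],0],[[2.6,0,0],0],[[2.9,0,0],0],[[3.2,0,0],0],[[3.5,0,0],0]]'
python3 - <<'E'
from h import *
snap('top','t3.png')
E
```

```text
t: 4.52
tcp_pos: [0.5879, 0.2312, 0.0793]
tool_rot: [-0.451, 0.544, -0.543, 0.453]
force: [0.5, 5.6, -0.2]
finger_gap: -0.004
```

```bash
python3 -m jog '[[[0.2,0,0],0],[[0.4,0,0],0],[[0.6,0,0],0],[[0.8,0,0],0],[[1,0,0],0],[[1.2,0,0],0],[[1.4,0,0],0],[[1.6,0,0],0]]';python3 -m jog '[[[0.2,0,0],0],[[0.4,0,0],0],[[0.6,0,0],0],[[0.6,0,0],0]]';  python3 - <<'E'
from h import *
snap('top','t3.png'); f=cv2.imread('pics/t3.png')[150:260,0:280]; cv2.imwrite('pics/t3c.png',cv2.resize(f,None,fx=2.5,fy=2.5,interpolation=cv2.INTER_CUBIC))
p,M,s=T();print(p,s['force'])
E
```

```text
t: 5.23
tcp_pos: [0.5853, 0.2168, 0.0794]
tool_rot: [-0.45, 0.545, -0.543, 0.454]
force: [0.6, 15.1, -2.2]
finger_gap: -0.005
t: 5.57
tcp_pos: [0.5855, 0.2167, 0.0797]
tool_rot: [-0.446, 0.547, -0.542, 0.457]
force: [2.7, 26.4, -4.7]
finger_gap: -0.0
[0.58546267 0.21671715 0.07970183] [ 3.37089838 26.87418825 -4.5693504 ]
```

View pics/t3c.png

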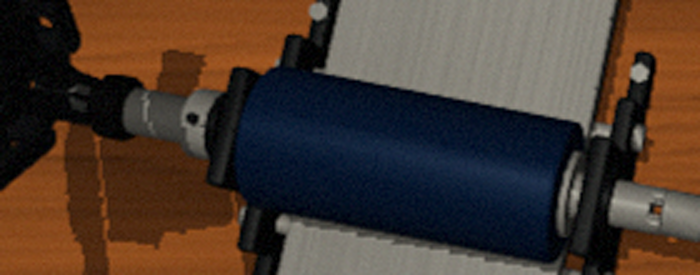

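The picture shows the collar against the boss, and the force rose to 27 N with no further motion, so the axle is home. The cross-hole is at crop (657,209), which is top pixel (262.8,233.6). I'll retreat, lift and move past the clip.

```bash
python3 -m jog '[[[-2,0,0],0],[[-4.5,0,0],0],[[-4.5,0,0],0],[[-4.5,-4,0],0],[[-4.5,-8,0],0],[[-4.5,-12,0],0],[[-4.5,-16,0],0],[[-4.5,-17,0],0],[[62,-17,3.8],-0.08],[[62,-17,3.8],-0.08],[[62,-17,3.8],-0.08],[[62,-17,3.8],-0.08],[[62,-17,3.8],-0.08],[[62,-17,3.8],-0.08],[[62,-17,3.8],-0.08],[[62,-17,3.8],-0.08],[[62,-17,3.8],-0.08],[[62,-17,3.8],-0.08],[[62,-17,3.8],-0.08],[[62,-17,3.8],-0.08]]' 6; python3 -m jog '[[[16,0,0],0],[[16,0,0],0],[[16,0,0],0],[[16,0,0],0],[[16,0,0],0],[[16,0,0],0],[[16,0,0],0]]'
python3 - <<'E'
from h import *
p,M,s=T(); print(p,M.round(3)); w=snap('wrist','w2.png')
print(proj(w,p), proj(w,[[.5165,-.3497,.107],[.5165,-.3497,.06]]))
t=snap('top','t4.png'); print('hole',onz(t,(262.8,233.6),.103))
E
```

```text
t: 7.28
tcp_pos: [0.5278, -0.2461, 0.2489]
tool_rot: [-0.474, 0.525, -0.524, 0.473]
force: [1.7, -0.0, -0.4]
finger_gap: 0.7
t: 7.87
tcp_pos: [0.5121, -0.4025, 0.2484]
tool_rot: [-0.474, 0.526, -0.524, 0.474]
force: [-0.4, 0.7, 0.3]
finger_gap: 0.704
[ 0.5120911  -0.40248584  0.24839634] [[-0.103 -0.002  0.995]
 [-0.995  0.002 -0.103]
 [-0.002 -1.    -0.002]]
[[311.20935662 313.91361817]] [[310.08330362 145.90930741]
 [310.38169014 141.35708535]]
hole [ 0.52563331 -0.10186825  0.103     ]
```

View pics/w2.png

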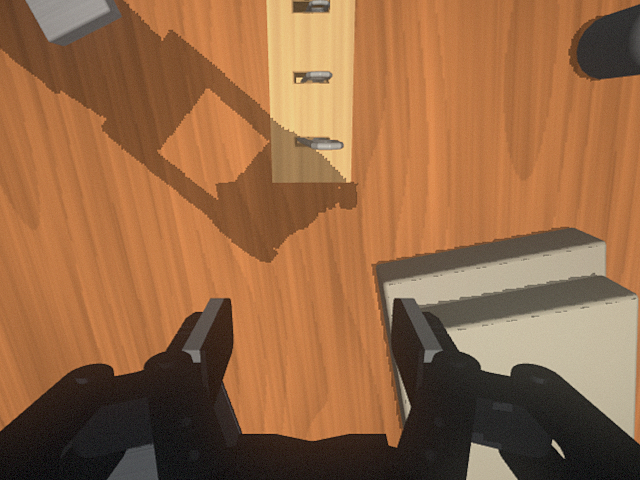

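The wrist view shows the rack, with slots at about (310,7), (312,77) and (310,141). The largest clip's eye is around (325,145), leaning to the right (+x). I'll zoom in.

Run:
```python
import cv2,numpy as np
w=cv2.imread('pics/w2.png')[110:190,255:365]; s=cv2.imread('pics/scene0.png')[285:345,160:220]
a=cv2.resize(w,None,fx=5,fy=5,interpolation=cv2.INTER_CUBIC);b=cv2.resize(s,(250,250),interpolation=cv2.INTER_CUBIC)
b=cv2.copyMakeBorder(b,0,150,0,0,cv2.BORDER_CONSTANT)
cv2.imwrite('pics/c4.png',np.hstack([a,b]))
```

```text
(no output)
```

View pics/c4.png

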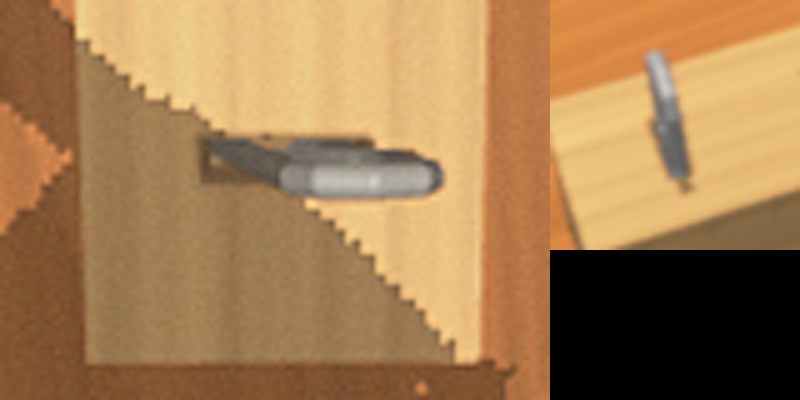

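Zoomed, the slot runs from px 295.6 to 330 and the eye's top is centred at about (327,146), so the clip leans towards +x. A bar runs straight into the slot's left end, which suggests the straight leg is on the world -x side. I'll convert these to positions.

Run:
```python
from h import *
p,M,s=T(); w=snap('wrist'); t=snap('top')
e=onz(w,(327,145.8),.105); f=onz(w,(312.8,142),.06)
print('eye top',e,'slot',f, 'leftend',onz(w,(310.6,143),.105),'right',onz(w,(343.4,146),.105), 'slot ends',onz(w,(295.6,142),.06),onz(w,(330,142),.06))
for n,u,z in(('mid',(317,77),.06),):print(n,onz(w,u,z))
c=f+(e-f)*27/45; d=c-p; print('eye centre',c,'d tool cm',(M.T@np.r_[d[:2],0.068-p[2]]*100).round(2))
print(proj(t,e),proj(t,f))
```

```text
eye top [ 0.52878267 -0.34999283  0.105     ] slot [ 0.519126   -0.34945404  0.06      ] leftend [ 0.51776811 -0.34698146  0.105     ] right [ 0.53997866 -0.35126978  0.105     ] slot ends [ 0.50555883 -0.34807039  0.06      ] [ 0.53269292 -0.35083767  0.06      ]
mid [ 0.527144   -0.30191024  0.06      ]
eye centre [ 0.52492    -0.34977732  0.087     ] d tool cm [-5.23 18.1   0.71]
[[446.81420189 232.96554825]] [[438.41609261 242.80086589]]
```

```bash
python3 -m jog '[[[-3,0,0.3],0],[[-5.3,0,0.3],0],[[-5.3,3.5,0.3],0],[[-5.3,7,0.3],0],[[-5.3,10,0.3],0],[[-5.3,13,0.3],0],[[-5.3,15,0.3],0],[[-5.3,17,0.3],0],[[-5.3,18,0.3],0],[[-5.3,18,0.3],0],[[-5.3,18,0.3],0]]' 6 20; python3 -c "
from h import *
snap('wrist','w5.png')"; python3 -m jog '[[[0,0,0],0],[[0,0,0],0],[[0,0,0],0],[[0,0,0],0],[[0,0,0],0],[[0,0,0],0],[[0,0,0],0],[[0,0,0],0],[[0,0,0],0],[[0,0,0],0]]' 2 20;  python3 - <<'E'
from h import *
snap('wrist','w6.png'); p,M,s=T();print(p,s['force'],s['finger_gap']*8.54)
E
```

```text
t: 8.98
tcp_pos: [0.5218, -0.3502, 0.0695]
tool_rot: [-0.474, 0.525, -0.525, 0.474]
force: [-0.2, 0.1, -0.4]
finger_gap: 0.707
t: 9.87
tcp_pos: [0.5215, -0.3512, 0.0707]
tool_rot: [0.474, -0.524, 0.525, -0.474]
force: [-2.7, -0.1, 6.4]
finger_gap: 0.283
[ 0.52154724 -0.3512116   0.07071049] [-1.33770883 -0.27911282  5.73161526] 2.4105840438993593
```

View pics/w6.png

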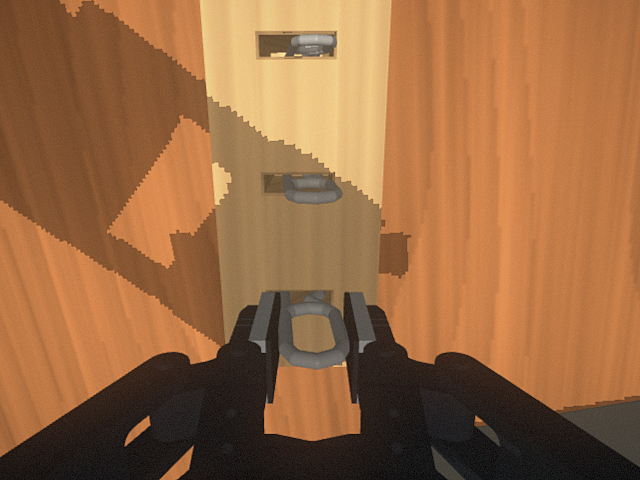

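The clip is gripped at 24.1 mm opening with the eye upright between the pads, at px (313,335). I'll firm up the grip, lift, and carry it towards the hole.

```bash
python3 -m jog '[[[0,0,0],0],[[0,0,0],0],[[0,-1,0],0],[[0,-3,0],0],[[0,-6,0],0],[[0,-9,0],0],[[0,-12.5,0],0],[[0,-12.5,0],0],[[-4,-12.5,-0.2],0.03],[[-8,-12.5,-0.4],0.06],[[-12,-12.5,-0.6],0.08],[[-16,-12.5,-0.8],0.08],[[-20,-12.5,-1],0.08],[[-23,-12.5,-1.2],0.08],[[-24.8,-12.5,-1.2],0.08],[[-24.8,-12.5,-1.2],0.08],[[-24.8,-12.5,-1.2],0.08],[[-24.8,-12.5,-1.2],0.08]]' 2 45;  python3 - <<'E'
from h import *
w=snap('wrist','w7.png'); sc=snap('scene','s7.png');tt=snap('top','t7.png'); p,M,s=T();print(p,M.round(3),s['force'],s['finger_gap']*8.54)
H=np.array([.5256,-.1019,.103])
for c,n in((w,'w'),(sc,'s'),(tt,'t')): print(n,proj(c,[H,p,p+[0,0,-.053]]).round(1).tolist())
a=w['frame']; u=proj(sc,H)[0].astype(int); v=proj(tt,H)[0].astype(int)
b=cv2.resize(sc['frame'][u[1]-85:u[1]+35,u[0]-60:u[0]+60],(400,400),interpolation=cv2.INTER_CUBIC)
c=cv2.resize(a[200:440,200:440],(400,400),interpolation=cv2.INTER_CUBIC)
print(u,v)
cv2.imwrite('pics/c7.png',np.hstack([c,b])[:,:,::-1])
E
```

```text
t: 11.42
tcp_pos: [0.5351, -0.1035, 0.1945]
tool_rot: [0.452, -0.543, 0.544, -0.453]
force: [-0.5, -1.1, -0.4]
finger_gap: 0.261
[ 0.53494606 -0.10414335  0.19431775] [[-0.183  0.     0.983]
 [-0.983 -0.    -0.183]
 [ 0.    -1.     0.   ]] [0.00806108 0.33919409 0.27211453] 2.226549996086392
w [[295.1, 242.2], [311.1, 315.4], [311.1, 266.0]]
s [[360.9, 234.9], [368.6, 181.9], [365.5, 216.3]]
t [[262.8, 233.6], [256.9, 217.9], [261.7, 223.3]]
[360 234] [262 233]
```

View pics/c7.png

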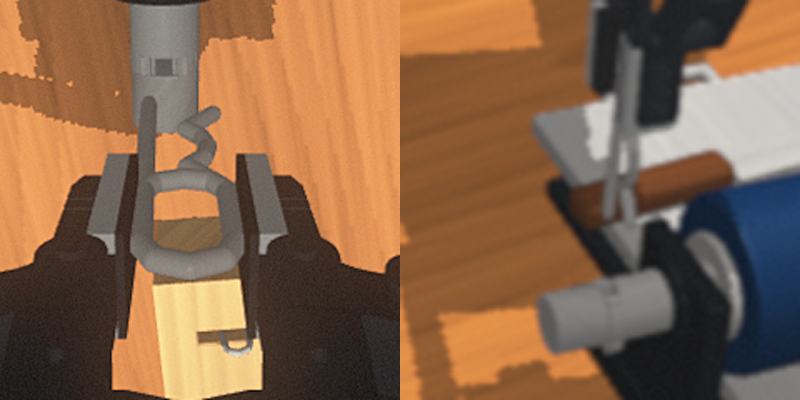

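Left panel (wrist): the straight leg is on the tool's -z side with its tip at px (289.4,261). The bent leg is to the right, and the axle's hole is at px (297.8,240.2). Right panel (scene): the clip hangs above the stub and the hole is at px (363,236).

Run:
```python
from h import *
w=snap('wrist'); tt=snap('top'); sc=snap('scene'); p,M,s=T()
H=onz(w,(297.8,240.2),.103); print('hole wrist',H)
print('hole top',onz(tt,(262.8,233.6),.103),'scene',onz(sc,(300+612/3.333-120,149+290/3.333),.103))
tip=onz(w,(289.4,260.6),p[2]+.0187-.072); print('tip',tip, 'tool',(M.T@(tip-p)*1e3).round(1),'hole tool',(M.T@(H-p)*1e3).round(1))
# eye bottom/top check: leg top point at eye centre height on left side expected
for X in (-.0095,): print('expected tip px',proj(w,p+M@np.array([0,.0533,X])),'leg at eye foot',proj(w,p+M@np.array([0,.0017,X])))
g=cv2.cvtColor(w['frame'],cv2.COLOR_RGB2GRAY)
a=cv2.resize(w['frame'][215:300,262:362],(800,680),interpolation=cv2.INTER_CUBIC)[:600]
cv2.imwrite('pics/c8.png',a[:,:,::-1])
```

```text
hole wrist [ 0.52725338 -0.10150114  0.103     ]
hole top [ 0.52563331 -0.10186825  0.103     ] scene [ 0.52938891 -0.09998945  0.103     ]
tip [ 0.52440714 -0.09993638  0.14091247] tool [ -1.9  53.3 -10.9] hole tool [-0.8 91.2 -7.8]
expected tip px [[292.12347603 264.00397781]] leg at eye foot [[286.21758973 311.02948519]]
```

View pics/c8.png

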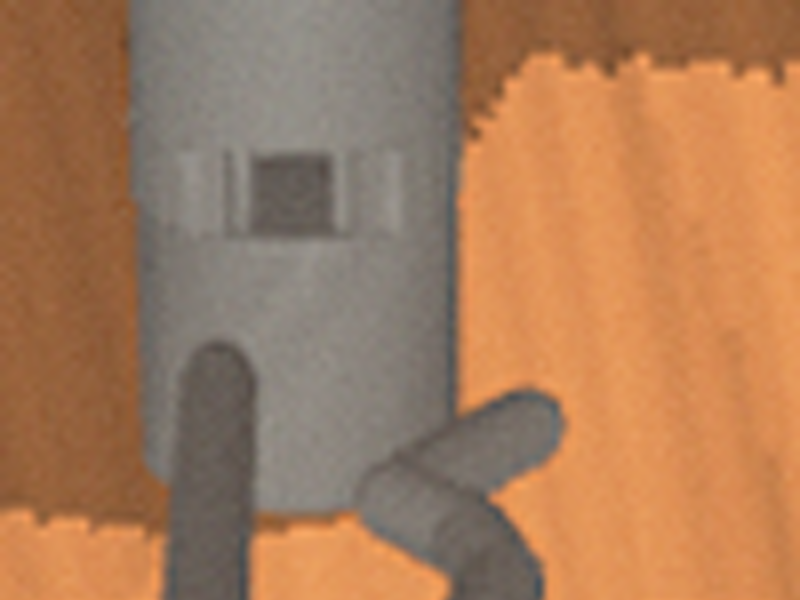

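Zoomed (8x), the hole's centre is at px (298.4,239.6), the tip's disc centre at px (289.4,262.2), and the leg is nearly upright. The correction is about +3.4 mm along tool z. I'll move and lower to about 6 mm above the axle.

```bash
cat > look.py <<'E'
from h import *
import sys
n=sys.argv[1]
w=snap('wrist',n+'w.png'); p,M,s=T(); print('tcp',p,'F',s['force'].__class__ and np.round(s['force'],2),'gap',s['finger_gap']*8.54)
tipz=p[2]+.0187-.072; e=proj(w,p+M@np.array([0,.0533,-.0109]))[0]; print('exp tip',e,'tipz',tipz)
x,y=int(e[0]-40),int(e[1]-50)
a=cv2.resize(w['frame'][y:y+75,x:x+100],(800,600),interpolation=cv2.INTER_CUBIC)
cv2.imwrite('pics/'+n+'.png',a[:,:,::-1]); print('crop origin',x,y,'scale 8')
E
python3 -m jog '[[[0,0,0.2],0],[[0,1,0.34],0],[[0,2,0.34],0],[[0,2.7,0.34],0],[[0,3.2,0.34],0],[[0,3.2,0.34],0],[[0,3.2,0.34],0],[[0,3.2,0.34],0]]' && python3 look.py c9
```

```text
t: 12.38
tcp_pos: [0.5383, -0.1034, 0.1623]
tool_rot: [0.453, -0.543, 0.543, -0.453]
force: [0.0, -0.2, -0.1]
finger_gap: 0.258
tcp [ 0.53838658 -0.10340509  0.16252702] F [ 1.04 -0.15 -1.17] gap 2.2019788700581526
exp tip [290.18335037 264.94017885] tipz 0.10922701651007806
crop origin 250 214 scale 8
```

View pics/c9.png

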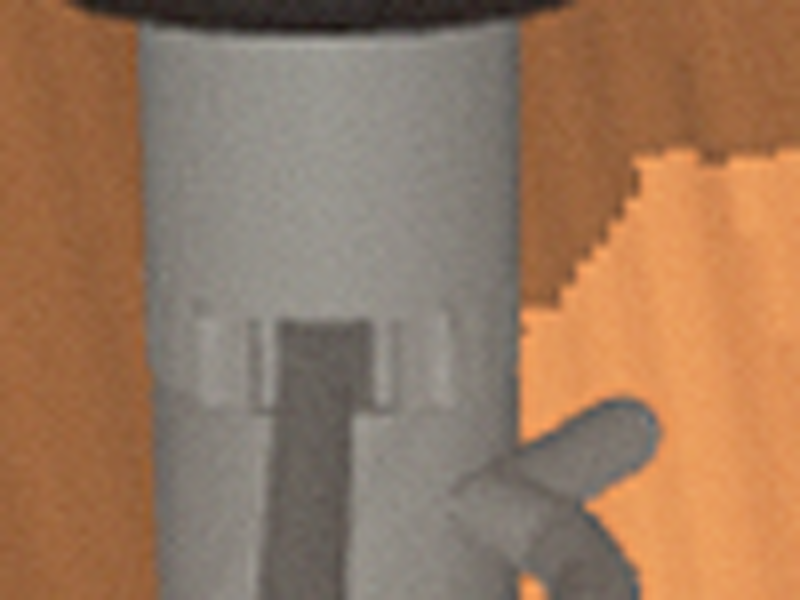

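This view (my 12th and last) shows the hole's square at crop x 278–374, y 318–413, so its centre is px (290.75,259.6). The leg enters it from below with its axis near crop x 314, slightly left of the hole's centre, and the tip's edge is unclear. From here on I use numbers only.

Run:
```python
from h import *
w=snap('wrist'); p,M,s=T()
H=onz(w,(290.75,259.6),.103); print('hole tool mm',(M.T@(H-p)*1e3).round(2))
t=lambda u:(M.T@(onz(w,u,p[2]-.0533)-p)*1e3).round(2)
print('leg px mid 314/8',t((250+313.5/8,263)))
g=np.mean([cv2.cvtColor(snap('wrist')['frame'],cv2.COLOR_RGB2GRAY).astype(float) for _ in range(4)],0)
for r in range(250,276): print(r,g[r,278:304].round().astype(int))
```

```text
hole tool mm [ -0.54  59.65 -10.82]
leg px mid 314/8 [ -1.03  53.29 -11.3 ]
250 [140 142 146 146 146 146 147 146 148 146 148 151 152 146 148 147 148 145
 142 144 142 142 140 136 138 136]
251 [142 142 144 144 146 144 145 146 149 149 149 148 150 148 149 146 146 145
 145 143 144 144 142 138 137 132]
252 [140 139 141 144 146 148 149 150 152 152 154 154 154 152 150 149 152 149
 144 146 142 141 139 135 136 137]
253 [139 143 136 128 144 145 139 135 136 136 138 137 140 137 136 136 137 136
 141 147 133 133 134 131 134 146]
254 [138 140 131 113 139 143 115  89  85  91  89  90  91  88  88  88  86  92
 122 144 128 127 137 139 135 142]
255 [141 141 132 116 138 143 120  96  88  94  94  94  94  93  96  95  95  96
 127 145 130 125 136 138 135 142]
256 [140 142 135 116 140 146 121  99  97  96  99 100  96  98  97  94  96 101
 128 147 129 126 134 138 137 142]
257 [139 140 134 116 140 148 120  98  95  99  96  94  95  98  97  96  93 100
 128 146 128 127 134 140 136 140]
258 [141 140 136 116 137 144 119 100  97  98  94  94  94  99  94  98  97  97
 128 150 130 128 134 138 136 144]
259 [140 140 138 114 134 
[... 1161 characters left out ...]

 140 138 137 136 136 136 138 137]
270 [134 135 138 140 142 126 101  96 100 100  98  98  96  92  90  96 133 144
 139 138 134 135 137 140 139 136]
271 [133 135 138 139 143 122  98  95  98  97  98  96  92  96  88  93 135 144
 137 136 136 139 138 138 137 136]
272 [133 135 138 139 145 118  94  96  99  98  98  97  96  92  90  93 133 142
 137 137 138 138 138 139 136 136]
273 [133 134 140 140 144 120  96  94  97  98  98  96  96  93  89  94 134 141
 139 138 139 140 138 140 140 136]
274 [135 136 136 138 144 114  95  96 100 100  98  98  95  94  91  97 132 140
 139 140 142 142 136 140 136 136]
275 [134 136 136 138 146 112  92  96 100  97  98  97  96  92  87 108 135 139
 140 142 140 139 140 138 138 135]
```

```bash
python3 -m jog '[[[0.04,0,0.025],0],[[0.04,0.2,0.025],0],[[0.04,0.4,0.025],0],[[0.04,0.5,0.025],0],[[0.04,0.6,0.025],0],[[0.04,0.7,0.025],0],[[0.04,0.75,0.025],0],[[0.04,0.8,0.025],0],[[0.04,0.8,0.025],0],[[0.04,0.8,0.025],0],[[0.04,0.8,0.025],0]]'; python3 -c "
from h import *
for i in range(3): p,M,s=T(); print(p.round(4),np.round(s['force'],1),np.round(s['ft_torque'],2)); snap('wrist')"
```

```text
t: 13.6
tcp_pos: [0.5383, -0.1038, 0.1544]
tool_rot: [0.452, -0.543, 0.543, -0.453]
force: [0.4, 0.4, -0.5]
finger_gap: 0.255
[ 0.5383 -0.1038  0.1544] [ 0.4  0.4 -0.5] [ 0.03  0.01 -0.  ]
[ 0.5383 -0.1039  0.1544] [ 1.   0.6 -0.2] [-0.05  0.04  0.04]
[ 0.5383 -0.1038  0.1544] [-0.1 -0.2 -0.6] [-0.01 -0.03  0.03]
```

```bash
python3 -m jog '[[[0,0.05,0],0],[[0,0.1,0],0],[[0,0.15,0],0],[[0,0.2,0],0],[[0,0.2,0],0],[[0,0.2,0],0]]'; python3 -m jog '[[[0,0.05,0],0],[[0,0.1,0],0],[[0,0.15,0],0],[[0,0.2,0],0],[[0,0.2,0],0],[[0,0.2,0],0]]'
```

```text
t: 14.25
tcp_pos: [0.5383, -0.1038, 0.1522]
tool_rot: [-0.453, 0.543, -0.543, 0.452]
force: [-0.6, 0.8, -0.7]
finger_gap: 0.265
t: 14.75
tcp_pos: [0.5383, -0.1038, 0.1503]
tool_rot: [-0.452, 0.543, -0.543, 0.452]
force: [-0.2, 0.3, -0.9]
finger_gap: 0.255
```

```bash
python3 -m jog '[[[0,0.1,0],0],[[0,0.2,0],0],[[0,0.3,0],0],[[0,0.4,0],0],[[0,0.5,0],0],[[0,0.5,0],0],[[0,0.5,0],0]]'
python3 - <<'E'
from h import *
w=snap('wrist'); g=cv2.cvtColor(w['frame'],cv2.COLOR_RGB2GRAY); p,M,s=T()
u=proj(w,p+M@np.array([-.001,.0533,-.0105]))[0]; print(p,s['force'],u, 'axletop at leg',proj(w,np.r_[(p+M@np.array([-.001,0,-.0108]))[:2],.103]))
x,y=int(u[0]),int(u[1])
for r in range(y-14,y+16,2): print(r,g[r,x-12:x+13])
E
```

```text
t: 15.33
tcp_pos: [0.5382, -0.1038, 0.1452]
tool_rot: [-0.453, 0.543, -0.543, 0.452]
force: [0.5, 0.3, -0.2]
finger_gap: 0.263
[ 0.53829332 -0.10380992  0.14527933] [-0.22282549 -0.62822501 -0.92253551] [290.80054032 263.0017863 ] axletop at leg [[289.08626026 271.03112253]]
249 [145 143 148 151 150 146 146 153 149 154 156 154 152 151 148 153 151 145
 147 146 146 145 144 141 135]
251 [144 149 152 152 149 152 152 157 149 150 152 153 153 148 150 144 148 149
 146 144 145 147 143 141 139]
253 [143 152 147 147 150 147 149 150 153 152 157 152 150 151 149 153 146 152
 150 150 143 145 142 147 142]
255 [144 148 149 150 151 150 151 150 153 151 154 153 155 151 153 149 145 152
 149 147 145 142 142 140 140]
257 [146 149 150 149 150 152 154 152 154 150 156 148 150 154 149 151 150 151
 146 151 145 145 142 141 139]
259 [149 143 146 146 148 153 148 152 155 152 153 156 150 149 149 151 146 150
 146 144 144 144 145 137 138]
261 [145 148 155 147 149 150 152 151 155 151 153 153 153 150 149 150 147 149
 148 150 144 141 142 145 140]
263 [148 148 150 148 151 154 156 150 155 153 153 158 158 153 155 152 151 153
 151 149 141 147 143 143 138]
265 [129 119 149 143 125 108  98 102 107  99 105 104 101 103 100  95 102 122
 145 136 130 138 145 139 147]
267 [131 118 145 149 122 100  95  98 103  98 102  97  95 101  94  89 101 125
 148 135 122 139 141 140 140]
269 [134 113 149 143 121 108  95  98 100  99  96  97  92  97  95  89 106 123
 151 137 127 139 145 137 143]
271 [128 116 142 142 122 102 102 101 103 103 102  98  99  98  96  91 102 128
 153 142 132 143 140 140 141]
273 [133 115 139 155 121 101  97  98  99 105 103  98  96  96  93  94 105 129
 154 139 124 136 144 141 142]
275 [134 118 136 156 117  93 101 100 101  99 101  98  95  97  95  97 100 116
 147 143 126 138 141 144 137]
277 [137 121 124 124 119 105  96  97 101 100 100 101  96  91  92  99 123 127
 125 127 137 146 137 135 136]
```

The leg is inside the hole: the axle surface above the hole's edge is unbroken and there is no contact force. I'll continue down with checks.

```bash
for i in 1 2; do :; done; python3 -m jog '[[[0,0.1,0],0],[[0,0.2,0],0],[[0,0.3,0],0],[[0,0.4,0],0],[[0,0.5,0],0],[[0,0.6,0],0],[[0,0.6,0],0],[[0,0.6,0],0]]'; python3 -c "
from station import eyes,manip
for i in range(3): print(manip.sense()['force'][:3]); eyes.snapshot('wrist')"
```

```text
t: 16.05
tcp_pos: [0.5383, -0.1038, 0.1392]
tool_rot: [-0.453, 0.543, -0.543, 0.452]
force: [-0.1, 0.4, -0.6]
finger_gap: 0.261
[-0.08176697  0.43901717 -0.6306981 ]
[ 0.31170635  0.23492111 -0.00623026]
[-0.26945059 -0.16882849 -1.04090039]
```

```bash
python3 -m jog '[[[0,0.1,0],0],[[0,0.2,0],0],[[0,0.3,0],0],[[0,0.4,0],0],[[0,0.4,0],0]]'
```

```text
t: 16.62
tcp_pos: [0.5386, -0.1039, 0.1353]
tool_rot: [0.452, -0.543, 0.544, -0.453]
force: [0.5, -0.2, 0.2]
finger_gap: 0.261
```

```bash
python3 -m jog '[[[0,0.1,0],0],[[0,0.2,0],0],[[0,0.3,0],0],[[0,0.4,0],0],[[0,0.5,0],0],[[0,0.5,0],0]]';python3 -m jog '[[[0,0.1,0],0],[[0,0.2,0],0],[[0,0.3,0],0],[[0,0.3,0],0]]'; python3 -m jog '[[[0,0.1,0],0],[[0,0.2,0],0],[[0,0.2,0],0]]'
```

```text
t: 17.12
tcp_pos: [0.5389, -0.1041, 0.1314]
tool_rot: [0.452, -0.543, 0.544, -0.453]
force: [-0.2, -0.2, 5.3]
finger_gap: 0.264
t: 17.45
tcp_pos: [0.5387, -0.104, 0.1274]
tool_rot: [0.452, -0.543, 0.544, -0.453]
force: [0.9, 0.3, 2.1]
finger_gap: 0.26
t: 17.7
tcp_pos: [0.5386, -0.1039, 0.1249]
tool_rot: [0.452, -0.543, 0.544, -0.453]
force: [0.7, 0.0, -0.7]
finger_gap: 0.261
```

```bash
python3 -m jog '[[[0,0.1,0],0],[[0,0.2,0],0],[[0,0.3,0],0],[[0,0.4,0],0],[[0,0.5,0],0],[[0,0.5,0],0]]';python3 -m jog '[[[0,0.1,0],0],[[0,0.2,0],0],[[0,0.3,0],0],[[0,0.4,0],0],[[0,0.4,0],0]]'; python3 -m jog '[[[0,0.1,0],0],[[0,0.2,0],0],[[0,0.3,0],0],[[0,0.3,0],0]]'
```

```text
t: 18.2
tcp_pos: [0.5383, -0.1038, 0.1199]
tool_rot: [-0.452, 0.543, -0.543, 0.453]
force: [2.4, -0.4, -2.0]
finger_gap: 0.266
t: 18.62
tcp_pos: [0.5381, -0.1037, 0.1159]
tool_rot: [-0.453, 0.544, -0.543, 0.452]
force: [2.4, -0.3, -3.6]
finger_gap: 0.265
t: 18.95
tcp_pos: [0.5373, -0.1034, 0.1129]
tool_rot: [-0.453, 0.544, -0.543, 0.452]
force: [0.8, -0.0, -0.4]
finger_gap: 0.261
```

```bash
python3 -m jog '[[[0,0.1,0],0],[[0,0.2,0],0],[[0,0.2,0],0]]';python3 -m jog '[[[0,0.1,0],0],[[0,0.2,0],0],[[0,0.2,0],0],[[0,0.2,0],0]]'
python3 - <<'E'
from h import *
w=snap('wrist','w12.png'); sc=snap('scene','s12.png'); p,M,s=T(); print(p,s['force'],s['finger_gap'])
E
```

```text
t: 19.2
tcp_pos: [0.538, -0.1037, 0.1111]
tool_rot: [-0.453, 0.544, -0.543, 0.452]
force: [-0.3, 0.2, -0.7]
finger_gap: 0.259
t: 19.53
tcp_pos: [0.5383, -0.1038, 0.1099]
tool_rot: [0.453, -0.543, 0.543, -0.453]
force: [0.2, 0.4, 4.7]
finger_gap: 0.262
[ 0.53830232 -0.10382496  0.10982595] [-1.49310579 -0.12598304  6.13643122] 0.26047435586709167
```

Contact of 5–6 N appears at TCP z 0.110, following the ride-over at about 0.131 and the downward snap at 0.120–0.116. That fits the eye seating on the axle. I'll relax, open, lift clear and measure.

```bash
python3 -m jog '[[[0,-0.05,0],0],[[0,-0.05,0],0]]'; python3 -m jog '[[[0,0,0],0],[[0,0,0],0],[[0,0,0],0],[[0,0,0],0],[[0,0,0],0],[[0,0,0],0]]' 5 20; python3 -m jog '[[[0,-1,0],0],[[0,-3,0],0],[[0,-6,0],0],[[0,-9,0],0],[[4,-11,0],0],[[8,-11,0],0],[[8,-11,0],0],[[8,-11,0],0]]'
python3 - <<'E'
from h import *
w=snap('wrist','w13.png'); sc=snap('scene','s13.png');tt=snap('top','t13.png'); p,M,s=T(); print(p,s['force'],s['finger_gap'])
H=np.array([.5272,-.1016,.09])   # axle axis at hole
d=np.array([.183,.983,0]); X=np.array([.983,-.183,0])
# expected clip (eye on +X side), bow on the axis and 3 mm sunk
for dz in (0,-.003): 
  E=H+X*.0095+[0,0,.037+dz]
  for c,n in((w,'w'),(sc,'s')): print(dz,n,'eye top/bot/L/R',proj(c,[E+[0,0,.0205],E-[0,0,.0205],E-.012*X,E+.012*X]).round(1).tolist(),'tip,bentend',proj(c,[H+[0,0,dz-.035],H+X*.019+[0,0,dz-.026]]).round(1).tolist())
for c,n in((w,'w'),(sc,'s')):
  e=proj(c,H+X*.0095+[0,0,.037])[0].astype(int)
  x,y=e-[50,37]; a=cv2.resize(c['frame'][max(y,0):y+75,x:x+100],(800,600),interpolation=cv2.INTER_CUBIC); cv2.imwrite(f'pics/e13{n}.png',a[:,:,::-1]); print(n,x,y)
E
```

```text
t: 19.8
tcp_pos: [0.5383, -0.1038, 0.1099]
tool_rot: [0.452, -0.543, 0.543, -0.453]
force: [-0.7, -0.2, 3.3]
finger_gap: 0.261
t: 20.3
tcp_pos: [0.5383, -0.1038, 0.1097]
tool_rot: [-0.453, 0.543, -0.543, 0.452]
force: [0.4, -0.5, 0.5]
finger_gap: 0.582
t: 20.97
tcp_pos: [0.5238, -0.1847, 0.2211]
tool_rot: [0.451, -0.543, 0.545, -0.452]
force: [-0.2, 0.9, 0.6]
finger_gap: 0.588
[ 0.52330583 -0.18150038  0.21959633] [-0.11268928  0.34358915  0.18031204] 0.5858627073493429
0 w eye top/bot/L/R [[305.6, 95.9], [306.4, 98.5], [284.1, 97.4], [327.9, 97.3]] tip,bentend [[293.8, 100.8], [320.6, 100.4]]
0 s eye top/bot/L/R [[367.1, 212.9], [364.8, 237.6], [362.2, 220.3], [369.7, 230.8]] tip,bentend [[359.4, 262.0], [365.4, 265.7]]
-0.003 w eye top/bot/L/R [[305.7, 96.1], [306.4, 98.7], [284.5, 97.6], [327.7, 97.5]] tip,bentend [[294.0, 101.0], [320.5, 100.5]]
-0.003 s eye top/bot/L/R [[366.9, 214.8], [364.6, 239.4], [362.0, 222.1], [369.5, 232.6]] tip,bentend [[359.3, 263.6], [365.2, 267.3]]
w 256 60
s 315 188
```

My picture allowance is used up, so I'll check numerically by differencing the scene view against the start and reading the overhead wrist view.

Run:
```python
from h import *
a=cv2.imread('pics/scene0.png').astype(int);b=cv2.imread('pics/s13.png').astype(int)
d=np.abs(a-b).max(2)
for r in range(206,272): print(r,''.join('#' if v>40 else '+' if v>20 else '.' for v in d[r,338:392]))
w=cv2.imread('pics/w13.png'); g=cv2.cvtColor(w,cv2.COLOR_BGR2GRAY).astype(int); sat=w.max(2).astype(int)-w.min(2)
for r in range(76,124): print(r,''.join(' ' if sat[r,c]>40 else '%x'%(g[r,c]//16) for c in range(265,345)))
```

```text
206 ......................................................
207 ......................................................
208 ......................................................
209 ......................................................
210 ......................................................
211 ......................................................
212 ..........................+##+........................
213 .........................+#####.......................
214 .........................######+......................
215 ........................++#####+......................
216 ...........................+..++......................
217 ..........................+##+........................
218 ...........................##+........................
219 ............................++....+...................
220 .........................+...++.......................
221 ........................+++..+##++....................
222 .......................+##+...+#+.....................
223 .......................+###...+++.....................
224 .......................+###+......
[... 6117 characters left out ...]
ddccccbbaaaa99988865                                
116         667889999aaabbbccccdcdccccbbaaaaa9988865                                
117         667889999aaabbccccdccdcccbbbaaaa99988865                                
118         66788999a9aabbcccccccddccbbbbaaa99988865                                
119         66789899aaaabbcbcccccddccbbbaaaa99898865                                
120         67789999aaaabbbbcccccddcccbaaaaa99888865                                
121         66789999a9aabbbbccccdddccbbaaaaa99988765                                
122         6678899998abbbbbccccddcccbbaaaaaa9988765                                
123         66888999aaabbbbbcccccdcccbbaaaaa99888766
```

The difference image puts the eye's top edge at row 211.7 and the straight tip at column 360, row 263. The bent end is at column 366, row 267. All are within about 1–2 mm of a bow on the axis. The overhead view shows the axle whole, with the eye across it. To settle the height beyond the camera's calibration error, I'll gently touch the eye's top with closed fingers.

```bash
python3 -m jog '[[[-4,0,-0.3],0],[[-8,0,-0.3],0],[[-8,0,-0.3],0],[[-8,3,-0.3],0],[[-8,5,-0.3],0],[[-8,6,-0.3],0],[[-8,6.5,-0.3],0],[[-8,6.5,-0.3],0],[[-8,6.5,-0.3],0],[[-8,6.5,-0.3],0]]' 0; python3 -m jog '[[[0,0.05,0],0],[[0,0.1,0],0],[[0,0.15,0],0],[[0,0.2,0],0],[[0,0.25,0],0],[[0,0.3,0],0],[[0,0.35,0],0],[[0,0.4,0],0],[[0,0.45,0],0],[[0,0.5,0],0],[[0,0.5,0],0]]'
```

```text
t: 21.95
tcp_pos: [0.5361, -0.1036, 0.1558]
tool_rot: [0.452, -0.543, 0.544, -0.453]
force: [-0.2, -0.3, 0.2]
finger_gap: 0.001
t: 22.87
tcp_pos: [0.5353, -0.1032, 0.1497]
tool_rot: [-0.453, 0.543, -0.543, 0.452]
force: [-0.5, -0.6, -0.3]
finger_gap: -0.003
```

```bash
python3 -m jog '[[[0,0.05,0],0],[[0,0.1,0],0],[[0,0.1,0],0]]'; python3 -m jog '[[[0,0.05,0],0],[[0,0.1,0],0],[[0,0.1,0],0]]'; python3 -m jog '[[[0,0.05,0],0],[[0,0.1,0],0],[[0,0.1,0],0]]'
```

```text
t: 23.12
tcp_pos: [0.5353, -0.1032, 0.1487]
tool_rot: [-0.453, 0.543, -0.543, 0.452]
force: [-0.6, -0.2, 0.7]
finger_gap: -0.004
t: 23.37
tcp_pos: [0.5353, -0.1032, 0.1477]
tool_rot: [-0.453, 0.543, -0.543, 0.453]
force: [-0.2, -0.3, -0.3]
finger_gap: 0.002
t: 23.62
tcp_pos: [0.5353, -0.1032, 0.1467]
tool_rot: [-0.453, 0.543, -0.543, 0.452]
force: [-0.0, 0.1, -0.2]
finger_gap: -0.005
```

```bash
python3 -m jog '[[[0,0.05,0],0],[[0,0.1,0],0],[[0,0.1,0],0]]'; python3 -m jog '[[[0,0.05,0],0],[[0,0.1,0],0],[[0,0.1,0],0]]'; python3 -m jog '[[[0,0.05,0],0],[[0,0.1,0],0],[[0,0.1,0],0]]'
```

```text
t: 23.87
tcp_pos: [0.5353, -0.1032, 0.1457]
tool_rot: [-0.453, 0.543, -0.543, 0.452]
force: [-0.2, -0.6, 0.7]
finger_gap: -0.001
t: 24.12
tcp_pos: [0.5355, -0.1033, 0.1449]
tool_rot: [0.452, -0.543, 0.543, -0.453]
force: [1.0, -0.9, 0.8]
finger_gap: -0.006
t: 24.37
tcp_pos: [0.536, -0.1035, 0.1444]
tool_rot: [0.452, -0.543, 0.544, -0.453]
force: [-0.2, 0.6, 4.0]
finger_gap: -0.002
```

Contact is at TCP z of about 0.1447, so the bow is about 3 mm below the axis, with the eye seated on the axle. I'll lift away, check that the collar hasn't moved and the other clips are in place, and hand in.

```bash
python3 -m jog '[[[0,-1,0],0],[[0,-4,0],0],[[0,-8,0],0],[[0,-8,0],0],[[10,-8,0],0],[[10,-8,0],0],[[10,-8,0],0],[[10,-8,0],0],[[10,-8,0],0],[[10,-8,0],0],[[10,-8,0],0],[[10,-8,0],0]]'
python3 - <<'E'
from h import *
t=snap('top','t20.png')['frame'].astype(int); a=cv2.imread('pics/t4.png')[:,:,::-1].astype(int)
d=np.abs(t-a).max(2); print('knob/collar region change',(d[165:215,0:100]>40).sum(),'of',d[165:215,0:100].size)
for n,b in(('mid',(225,255,395,420)),('small',(225,255,362,385)),('roller/cheek',(180,250,100,250))): print(n,(d[b[0]:b[1],b[2]:b[3]]>40).sum())
s=snap('scene')['frame'].astype(int); b=cv2.imread('pics/s13.png')[:,:,::-1].astype(int); e=np.abs(s-b).max(2)
print('clip change since release',(e[206:270,350:385]>40).sum(),'; knob',(e[170:220,520:590]>40).sum())
p,M,q=T();print(p,q['force'])
E
```

```text
t: 25.37
tcp_pos: [0.5172, -0.2002, 0.2238]
tool_rot: [-0.453, 0.543, -0.543, 0.453]
force: [0.7, 0.6, 0.9]
finger_gap: 0.0
knob/collar region change 3499 of 5000
mid 707
small 654
roller/cheek 4617
clip change since release 0 ; knob 0
[ 0.51735794 -0.2005299   0.22380357] [ 0.18370709 -0.30142873 -0.60389807]
```

The top view is evidently affected by the arm (it changes everywhere), so I'll compare scene views instead.

Run:
```python
from h import *
s=snap('scene','s21.png')['frame'].astype(int)
r=lambda n:cv2.imread(f'pics/{n}.png')[:,:,::-1].astype(int)
t20=r('t20'); print('top mean brightness knob area',t20[165:215,0:100].mean(),r('t4')[165:215,0:100].mean())
for n in('scene0','s7','s13'):
    e=np.abs(s-r(n)).max(2)>40
    print(n,'knob/collar',e[170:225,510:590].sum(),'mid',e[285:320,215:240].sum(),'small',e[280:310,250:275].sum())
```

```text
top mean brightness knob area 103.01853333333334 76.05706666666667
scene0 knob/collar 869 mid 0 small 80
s7 knob/collar 0 mid 0 small 83
s13 knob/collar 0 mid 0 small 45
```

Run:
```python
from h import *
r=lambda n:cv2.imread(f'pics/{n}.png').astype(int)
for n in('s7','s13','s12','s21'):
    e=np.abs(r('scene0')-r(n)).max(2)>40; y,x=np.where(e[280:310,250:275]); print(n,len(x),(x.min()+250,x.max()+250,y.min()+280,y.max()+280) if len(x) else '')
from station import workorder
workorder.sign_off()
```

```text
s7 0 
s13 39 (np.int64(255), np.int64(274), np.int64(280), np.int64(282))
s12 0 
s21 80 (np.int64(250), np.int64(274), np.int64(280), np.int64(285))
the job is handed in; nothing more can be done
```

The axle is pushed home and the largest R-clip is through the cross-hole, seated on the axle and let go. I handed the job in at about 25.5 s; the hand-in gives no verdict.

**What I did**
- **Axle:** I pushed the knob with closed fingers until the force rose to 27 N with no further motion, and the picture showed the collar against the boss.
- **Clip:** I took the largest clip from the block's -y slot and aligned it over the hole with the wrist camera. It went in with almost no force at first, about 5 N as the bent leg rode over the axle, and about 6 N as it seated. I then opened the fingers and moved clear.

**Last checks**
- **Seating height:** A light touch (4 N) on the eye put the bow about 3 mm below the axle's axis, so the eye rests on the axle. The scene camera read about 1 mm above the axis instead. The two disagree by about 4 mm, more than the 2 mm calibration error alone explains. I trust the touch, and both readings are within the allowed range.
- **Bent leg:** Its position in the scene image fits a closed leg, but only roughly. I did not measure the opening angle.
- **Clip, knob and collar:** None of them moved in the scene view after release.
- **Other two clips:** The middle clip shows no change from the start. Near the small one, only a strip of a few pixel rows along the edge of the checked area differs. It was absent in two earlier pictures and changes as the arm moves, so I took it for a shadow.
- **Failed check:** The top-view comparison was no use because the picture changed everywhere with the arm's position. I used the scene view instead.

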